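# Clamp the set-up block with the eccentric knob

## Task

Stand the drilled set-up block in the clamping fixture, upright, lengthways between the brass anvil and the steel cam and with its long side against the low side rail. Let go of it, then turn the tall black eccentric knob clockwise until the cam lobe bears on the end of the block and presses it against the sprung brass anvil with roughly 13 N (6 to 20 N is good; never press the block on the anvil or the cam with more than 25 N). Leave it clamped, and leave the gear, ring gauge and flange where they are.

Things in the scene. Friction and masses are not known exactly. Their poses are not given: they have to be found in the camera images.
- block_center (a point): Centre (half-way up) of the loose set-up block: grey steel, six dark holes in its broad sides, 26 mm (its x) by 75 mm (its y) by 51 mm high (z), 0.5 to 1 kg, standing upright. Grip it across the 26 mm in its upper half: rail, cam and anvil reach up to 18 mm above the bed. A half turn about z makes no difference.
- nest (a point): Point on top of the fixture's aluminium bed (110 x 200 mm, 12 mm thick, fixed to the surface plate). z up; y along the block's length, from cam to anvil; x to the side rail. The clamped block has its centre 25.5 mm above it, its y along this y, x = 0 (touching the rail) and y between -2 and +4 mm, as the anvil sets it.
- side_rail (a point): Middle of the inner upper edge of the low steel side rail, which the block's long side must touch: 13 mm to +x of the nest point; the rail is 66 mm long (along y) and 15 mm high above the bed. The side opposite is open. With the cam open the block has 5 to 10 mm of free play between cam and anvil.
- anvil: Brass anvil plate, 24 mm wide, reaching 16 mm above the bed; same axes as the nest. Origin in its face (the plane that touches the block's end), at bed height. Its dark carriage was set anywhere in a 3 mm range (face 36 to 39 mm from the nest point). It yields to +y against a spring: 15 N for each mm, up to 6 mm.
- knob_grip (a point): Grip point of the eccentric knob: on its upright turning axis, 81 mm above the bed, at the middle of the black bar grip, which is 36 mm long, 12 mm thick (grip across this) and 23 mm high. A red dot marks the bar's end on the lobe's side: it points at 3.97 rad minus the joint value, anticlockwise from the fixture's x axis.
- cam_axis (a point): Foot of the knob's turning axis on the bed, 7 mm to +x and 54.5 mm to -y of the nest point; same axes as the nest. The cam is a steel disc of 15 mm radius, 4 to 18 mm above the bed, its centre 8 mm off this axis towards the red dot: it reaches 15 + 8 cos(2.4 - joint value) mm towards the block.
- cam_knob (a joint): Turn of the eccentric knob, rad, growing clockwise seen from above; 0 to 2.4, starts at 0 to 0.25 (cam open), stays where it is left. The lobe meets a block that stands against the anvil at about 0.85 to 1.3 rad. Turning it free takes about 0.12 N m; each 10 N of clamping force adds 0.15 to 0.2 N m (with drag up to 0.3).
- gear_center (a point): Centre of the loose steel gear, 51 mm across, 20 mm high; bystander.
- ring_center (a point): Centre of the loose knurled ring gauge, 54 mm across, 18 mm high; bystander.
- flange_center (a point): Centre (half-way up) of the loose turned flange, 70 mm across, 31 mm high; bystander.
There are look-alikes about, which are no part of the job. Leave any orange or purple look-alike of the part that bears block_center alone.

How it is judged:
On the way:
1. the block stands upright in the nest along the side rail, let go, with the cam not yet bearing on it (x of block_center in the frame of nest between -0.005 and 0.002 m and y of block_center in the frame of nest between -0.009 and 0.009 m and z of block_center in the frame of nest between 0.0235 and 0.0275 m and angle between the x axis of block_center and the x axis of nest, either way round below 0.06 rad and angle between block_center's own z axis and vertical below 0.06 rad and contact force between the fingers and setup_block below 0.1 N and value of joint cam_knob below 0.6 rad), for 0.2 s.
At the end, for the whole second after the job is handed in: The block stands upright on the bed (within 0.06 rad), its long side within 2 mm of the side rail and parallel to it within 0.06 rad, and is held between cam and anvil with 6 to 20 N, with knob and block at rest (x of block_center in the frame of nest between -0.002 and 0.002 m and y of block_center in the frame of nest between -0.006 and 0.006 m and z of block_center in the frame of nest between 0.0235 and 0.0275 m and angle between the x axis of block_center and the x axis of nest, either way round below 0.06 rad and angle between block_center's own z axis and vertical below 0.06 rad and contact force between anvil and setup_block between 6 and 20 N and contact force between cam_knob and setup_block between 6 and 20 N and velocity of joint cam_knob between -0.02 and 0.02 rad/s and linear speed of setup_block below 0.01 m/s); the robot touches nothing.
It fails at once if the block is pressed on the anvil or the cam with more than 25 N (contact force between any of anvil, cam_knob and setup_block above 25 N).
It fails at once if the gear, ring gauge or flange is moved by more than 15 mm (distance of any of gear_center, ring_center, flange_center from where it was at the start of the episode above 0.015 m).
It also fails if it takes over 64 s, if anything falls off the work surface, if the arm or the gripper's body presses on something with over 40 N, if the wrist force passes 120 N, or if a joint passes its speed limit or range.

## Robot

A 7-joint arm with a two-finger parallel gripper is mounted at the origin on a cart in front of the work surface, level with it; the furniture and walls round the work are solid. World frame = base frame: x ahead of the robot, y to its left, z up, the work surface at z = 0. Lengths are in m, angles in rad, forces in N, time in s.
With the tool pointing down it reaches from about 0.4 to 0.85 m from the base axis. Payload 10.4 kg.
Tool frame: the origin (TCP) lies midway between the tips of the shut fingers; the grasp point (between the pads) lies 19 mm behind it; z points along the fingers, y is the direction in which the jaws open and shut (so a half turn about z gives the same grasp; the last joint's range is limited). The gripper opens to 87 mm and grips with 3 to 60 N. Pads are 19 mm wide; open, the fingers measure 117 mm over their backs; the gripper's body (75 mm by 190 mm) begins 51 mm behind the grasp point.
Start: joints at [0.768, 0.332, -0.065, 1.46, 0.022, 1.35, -0.088], TCP at [0.439, -0.444, 0.223] pointing down, gripper open.
Joint ranges: [-2.6, 2.6], [-0.5, 2.12], [-1.47, 1.34], [0.16, 2.42], [-1.27, 4.41], [0.06, 2.06], [-2.6, 2.6]. Speed limits (rad/s): [2.22, 2.22, 2.79, 2.79, 3.14, 3.14, 3.14].

## Interface

Orientations are given as a 3x3 rotation matrix whose columns are the frame's x, y, z axes.
In Python, from bench import env gives the robot as it stands.
- The arm moves only by the shell command python3 -m jog 'ROWS' [FORCE]. ROWS is JSON, a list of rows, each a list of 7 numbers: the shift along the tool's x, y, z each as a share of 0.02 m, from -1 to 1, then the turn, a rotation vector about the tool's x, y, z each as a share of 5 degrees, from -1 to 1, then the opening, from 0 (shut) to 1 (fully open). A call has 1 to 20 rows; each row shifts and turns the commanded pose from where the row before left it, along the tool's axes as they then stand; what a row does not reach is not made up. A row lasts 1/12 s, in which the tool goes at most 41.7 mm and 7.16 degrees, less where a joint would pass 70% of its speed; a pose out of reach is approached as far as the arm can. A call with a number of a shift or a turn outside -1 to 1 is refused whole. A call with a gripper value outside its range is refused whole. The fingers move at their own pace and stop on an object; FORCE is the grip in N (left out, the last holds). Time passes only in rows, so rows that do not move let the fingers close. It gives the time, the measured TCP pose, the force and the opening at its end, in the units of the state.
- env.sense(): the state, without advancing time (a new reading comes with each control period).
- env.snapshot(name): name is "scene" or "top" or "wrist"; returns a dict with "image" (400x640x3 uint8, blue, green, red), "z_map" (400x640 float32, m along the optical axis (not along the pixel's ray), 0 where there is no reading), "intrinsics" (3x3 intrinsics, pixels), "extrinsics" (4x4, takes a point from camera to world coordinates). Camera axes: x right, y down, z forward; pixel columns grow to the right and rows downward; lengths in m; the calibration is good to about 2 mm. A picture is of the moment at which its call begins.
- env.job_done(): hands the job in, once; it reports no verdict.
Trained networks look in a picture, given as the dict that the camera call returned (one of the last four; its "shot" number tells which), for a name from the list of things; names that differ only in an ending like _2 or _b are one class to them, and where a whole thing is asked for, a point or a joint stands for the part that bears it (a point fixed in the world has none). Each returns a list of dicts, best first, with "conf" (0 to 1); they miss things now and then, are a little off and sometimes report something else, mostly with a low value. They report only what shows in the picture. A call takes as long as a camera call. They do not tell look-alikes from the thing itself.
- env.look_for(picture, query): "extent" ([left, top, width, height] in pixels, round what is visible of it).
The state is a dict: "time": time; "joint_pos": joint angles; "dq": joint speeds; "joint_torque": joint torques, N m; "ee_pos": TCP position; "tool_rot": TCP orientation; "force": force on the tool from outside, world axes, zero at the start; "moment": the same for the moment, N m; "width": opening from 0.0 (shut) to 1.0 (fully open).
Only numpy, scipy, OpenCV 4.12 (cv2) and the standard library are available. Lean on these libraries where they do the work, as an engineer would, in place of code of your own. Each camera call takes 0.05 s, during which the arm holds its last target. There are 200 camera calls.

## Working session

There is one attempt and no reset: what is moved stays moved. The work goes in short steps, Python scripts to look and compute and a shell command to move; the robot and the scene stay as the last step left them, time stands still between calls to the robot, and variables do not carry over. Pictures are saved under pics/ and viewed, about 8 in all and at most 12, crops included, and the job is handed in when it is done.

```bash
mkdir -p pics; cat > h.py <<'E'
import numpy as np,cv2
from bench import env
def snap(n,f=None):
    s=env.snapshot(n)
    if f: cv2.imwrite('pics/'+f,s['image'])
    return s
def pts(s):
    K=s['intrinsics'];z=s['z_map'];v,u=np.mgrid[:400,:640]
    c=np.stack([(u-K[0,2])/K[0,0]*z,(v-K[1,2])/K[1,1]*z,z],-1)
    E=s['extrinsics'];p=c@E[:3,:3].T+E[:3,3];p[z==0]=np.nan
    return p
E
python3 - <<'E'
from h import *
a=snap('scene','s1.png');b=snap('top','t1.png')
np.save('t1.npy',pts(b));np.save('s1.npy',pts(a))
for q in ['block_center','cam_knob','anvil','gear_center','ring_center','flange_center']:
    for n,s in (('scene',a),('top',b)):
        print(n,q,[(d['extent'],round(d['conf'],2)) for d in env.look_for(s,q)][:4])
s=env.sense();print({k:np.round(v,3).tolist() for k,v in s.items()})
cv2.imwrite('pics/both.png',cv2.resize(np.vstack([a['image'],b['image']]),(480,600)))
E
```

```text
scene block_center [([378.6, 251.8, 31.9, 27.1], 0.85), ([340.4, 243.2, 21.3, 33.3], 0.64)]
top block_center [([215.7, 230.7, 22.2, 23.3], 0.82), ([232.1, 208.5, 31.5, 11.5], 0.78), ([273.2, 209.6, 22.6, 15.1], 0.47)]
scene cam_knob [([280.1, 159.5, 10.7, 22.7], 0.61)]
top cam_knob [([361.2, 194.8, 10.7, 15.1], 0.67)]
scene anvil []
top anvil []
scene gear_center []
top gear_center [([232.9, 209.3, 28.8, 6.8], 0.58), ([283.7, 149.8, 16.0, 14.1], 0.49)]
scene ring_center [([297.5, 126.2, 14.2, 14.8], 0.58), ([269.6, 158.3, 50.4, 56.8], 0.31)]
top ring_center [([427.4, 246.0, 13.5, 10.9], 0.62), ([316.0, 187.0, 64.0, 35.2], 0.61)]
scene flange_center [([296.6, 126.4, 16.0, 15.3], 0.74), ([348.6, 300.0, 24.7, 24.7], 0.62)]
top flange_center [([198.8, 186.8, 21.3, 21.9], 0.63)]
{'time': 0.7, 'joint_pos': [0.768, 0.332, -0.065, 1.46, 0.022, 1.35, -0.088], 'dq': [0.0, -0.001, -0.0, -0.001, 0.002, -0.002, -0.001], 'joint_torque': [-0.001, -62.291, 0.024, -39.007, -0.061, 0.032, -0.0], 'ee_pos': [0.439, -0.444, 0.223], 'tool_rot': [[0.711, 0.703, 0.0], [0.703, -0.711, -0.0], [0.0, 0.0, -1.0]], 'force': [-0.124, 0.098, -0.362], 'moment': [-0.03, 0.002, -0.011], 'width': 0.999}
```

View pics/t1.png

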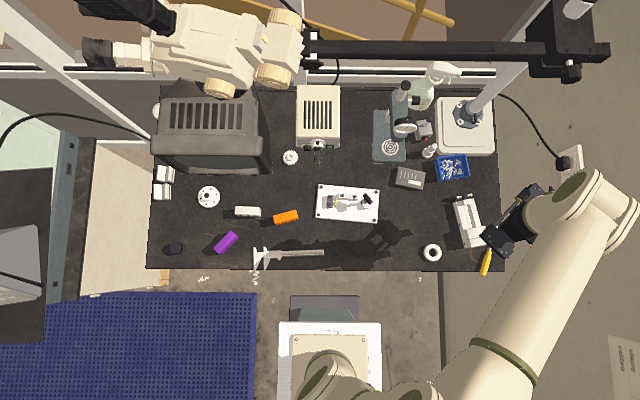

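View pics/s1.png

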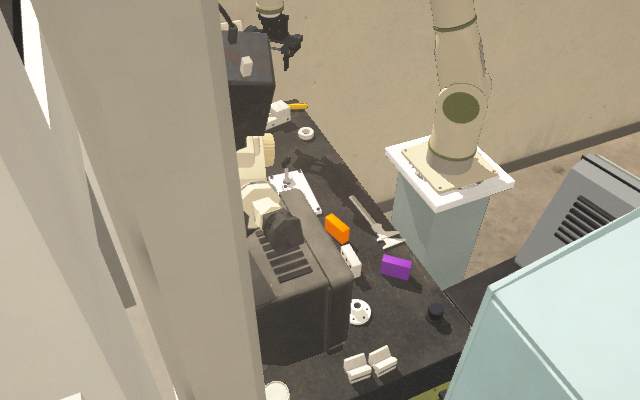

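The top view shows the grey block at about (248,212), between the orange and purple ones. The fixture is at (347,203), the flange at (208,196), the gear at (290,157) and the ring at (432,252).

```bash
python3 - <<'E'
from h import *
p=np.load('t1.npy');im=cv2.imread('pics/t1.png')
def box(u0,v0,u1,v1,zl,zh):
    q=p[v0:v1,u0:u1].reshape(-1,3);q=q[(q[:,2]>zl)&(q[:,2]<zh)]
    if len(q)<3: print('few');return
    r=cv2.minAreaRect((q[:,:2]*1000).astype(np.float32)); print(len(q),np.round(q.mean(0),4),np.round(q[:,2].max(),3),r)
box(228,200,266,222,.04,.07)
box(310,180,385,226,.005,.016)
box(310,180,385,226,.018,.035)
box(310,180,385,226,.06,.12)
print(p[212,290],p[230,330])
c=im[170:235,215:395]; cv2.imwrite('pics/t1c.png',cv2.resize(c,None,fx=4.4,fy=4.4,interpolation=cv2.INTER_CUBIC))
E
```

```text
208 [0.4934 0.2605 0.0503] 0.058 ((493.6248779296875, 260.72479248046875), (75.52119445800781, 25.357521057128906), 89.48898315429688)
1655 [ 0.5236 -0.0562  0.0115] 0.016 ((528.9008178710938, -59.13276672363281), (147.19583129882812, 239.1277618408203), 2.2784223556518555)
271 [ 0.5323 -0.0485  0.0273] 0.035 ((522.460205078125, -55.57140350341797), (186.7913818359375, 97.13855743408203), 85.14954376220703)
67 [ 0.5259 -0.111   0.0983] 0.108 ((526.0180053710938, -111.31228637695312), (33.77490234375, 15.238590240478516), 38.83338165283203)
[0.48824297 0.12483213 0.05311921] [ 0.43759638 -0.00206925  0.00317096]
```

View pics/t1c.png

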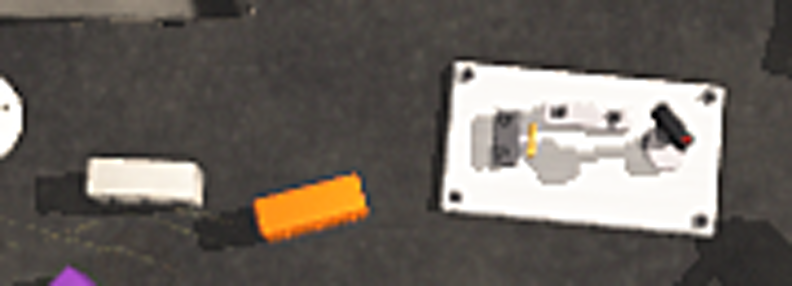

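```bash
python3 -m jog '[[0,0,-0.5,0,0,-1,1],[0,0,-0.5,0,0,-1,1],[0,0,-0.5,0,0,-1,1],[0,0,0,0,0,-1,1],[0,0,0,0,0,-1,1],[0,0,0,0,0,-1,1],[0,0,0,0,0,-1,1],[0,0,0,0,0,-1,1],[0,0,0,0,0,-0.95,1]]' && python3 -m jog '[[1,0.2,0,0,0,0,1],[1,0.2,0,0,0,0,1],[1,0.2,0,0,0,0,1],[1,0.2,0,0,0,0,1],[1,0.2,0,0,0,0,1],[1,0.2,0,0,0,0,1],[1,0.2,0,0,0,0,1],[1,0.2,0,0,0,0,1],[1,0.2,0,0,0,0,1],[1,0.2,0,0,0,0,1],[1,0.2,0,0,0,0,1],[1,0.2,0,0,0,0,1],[1,0.2,0,0,0,0,1],[1,0.2,0,0,0,0,1],[1,0.2,0,0,0,0,1],[1,0,0,0,0,0,1],[1,0,0,0,0,0,1],[1,0,0,0,0,0,1],[1,0,0,0,0,0,1],[0,0,0,0,0,0,1]]'
python3 - <<'E'
from h import *
s=snap('wrist','w1.png');np.save('w1.npy',pts(s));E=s['extrinsics'];print(np.round(E,3));print(env.sense()['tool_rot'])
for q in ['cam_knob','anvil','side_rail']: print(q,[(d['extent'],round(d['conf'],2)) for d in env.look_for(s,q)][:3])
E
```

```text
time: 1.45
ee_pos: [0.4395, -0.4444, 0.2526]
tool_rot: [[0.006, 1.0, 0.0], [1.0, -0.006, -0.0], [-0.0, 0.0, -1.0]]
force: [0.0, 0.3, -0.2]
width: 0.999
time: 3.12
ee_pos: [0.5035, -0.0605, 0.253]
tool_rot: [[0.005, 1.0, 0.001], [1.0, -0.005, 0.001], [0.001, 0.001, -1.0]]
force: [-0.5, 0.7, -0.3]
width: 1.003
[[ 1.    -0.004 -0.001  0.504]
 [-0.004 -0.961 -0.277  0.016]
 [ 0.001  0.277 -0.961  0.415]
 [ 0.     0.     0.     1.   ]]
[[ 6.34927568e-03  9.99979626e-01  6.58481402e-04]
 [ 9.99979821e-01 -6.34941311e-03  2.06834866e-04]
 [ 2.11011623e-04  6.57154863e-04 -9.99999762e-01]]
cam_knob [([293.5, 76.3, 97.0, 166.7], 0.71), ([324.1, 194.2, 34.4, 50.6], 0.59)]
anvil [([332.3, 125.0, 20.5, 7.5], 0.72)]
side_rail [([291.3, 74.7, 100.1, 169.8], 0.8)]
```

View pics/w1.png

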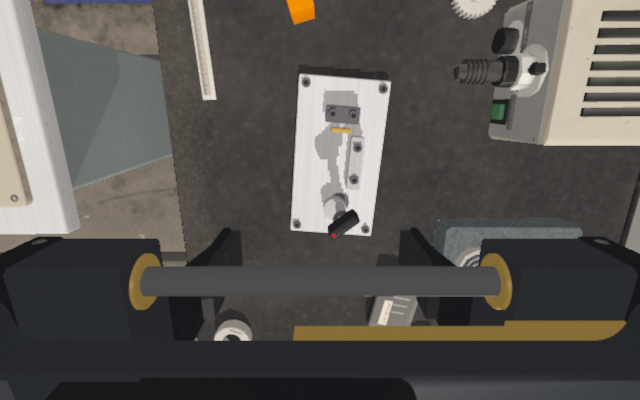

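The wrist view shows the bed with corners at about (300,74), (390,78), (371,235) and (291,230). The anvil brass is at (342,130), the rail at (355,162) and the knob bar at (345,222), with its red dot lower left.

```bash
python3 - <<'E'
from h import *
im=cv2.imread('pics/w1.png');p=np.load('w1.npy')
s=env.snapshot('wrist');K=s['intrinsics'];E=s['extrinsics']
def ray(u,v,z):
    u=np.atleast_1d(u).astype(float);v=np.atleast_1d(v).astype(float)
    d=np.stack([(u-K[0,2])/K[0,0],(v-K[1,2])/K[1,1],np.ones_like(u)],-1)@E[:3,:3].T
    return E[:3,3]+d*((z-E[2,3])/d[:,2])[:,None]
g=im.min(2);m=np.zeros_like(g);m[68:242,284:398]=(g[68:242,284:398]>110)
m=cv2.morphologyEx(m,cv2.MORPH_OPEN,np.ones((3,3),np.uint8))
v,u=np.nonzero(m);q=ray(u,v,.012)
r=cv2.minAreaRect((q[:,:2]*1000).astype(np.float32));print('bed',r)
print('bed h',np.nanmedian(p[150:170,305:315,2]))
# heights map around features
for n,(u0,v0,u1,v1),zl,zh in [('rail',(340,125,375,195),.024,.032),('anvilbrass',(328,122,356,137),.022,.04),('knobtop',(320,195,370,245),.085,.13)]:
    q=p[v0:v1,u0:u1].reshape(-1,3);q=q[(q[:,2]>zl)&(q[:,2]<zh)]
    r=cv2.minAreaRect((q[:,:2]*1000).astype(np.float32));print(n,len(q),q.mean(0).round(4),r)
np.set_printoptions(linewidth=200)
print('gear,tags',[ (q,[(d['extent'],round(d['conf'],2)) for d in env.look_for(s,q)][:2]) for q in ['gear_center','knob_grip','cam_axis','nest']])
hs=cv2.cvtColor(im,cv2.COLOR_BGR2HSV)
y=(hs[...,0]>15)&(hs[...,0]<32)&(hs[...,1]>120);y[:118]=0;y[140:]=0;y[:,:325]=0;y[:,360:]=0
v,u=np.nonzero(y);print('brass px',u.min(),u.max(),v.min(),v.max());w=ray(u,v,.028);r=cv2.minAreaRect((w[:,:2]*1000).astype(np.float32));print(r)
rd=(im[...,2].astype(int)-im[...,1]>80)&(im[...,1]<80);rd[:200]=0;rd[245:]=0;rd[:,:320]=0;rd[:,370:]=0
v,u=np.nonzero(rd);print('red',u.mean(),v.mean(),ray(u.mean(),v.mean(),.105))
bk=(im.max(2)<60);bk[:205]=0;bk[241:]=0;bk[:,:325]=0;bk[:,362:]=0
v,u=np.nonzero(bk);w=ray(u,v,.105);print('bar',u.mean(),v.mean(),cv2.minAreaRect((w[:,:2]*1000).astype(np.float32)))
c=im[68:245,280:400];cv2.imwrite('pics/w1c.png',cv2.resize(c,None,fx=3.3,fy=3.3,interpolation=cv2.INTER_CUBIC))
E
```

```text
bed ((524.9620971679688, -60.189491271972656), (199.77703857421875, 110.27107238769531), 84.88739013671875)
bed h 0.011965956936637767
rail 769 [ 0.5454 -0.0514  0.0274] ((545.8611450195312, -48.716365814208984), (27.686298370361328, 82.321044921875), 7.914529323577881)
anvilbrass 183 [ 0.5303 -0.0122  0.0277] ((529.155517578125, -12.379181861877441), (13.145087242126465, 31.820598602294922), 89.619873046875)
knobtop 520 [ 0.5278 -0.1071  0.1001] ((528.6456298828125, -109.26033020019531), (35.43750762939453, 12.760041236877441), 38.34842300415039)
gear,tags [('gear_center', [([451.3, 0.0, 43.3, 14.8], 0.58)]), ('knob_grip', [([323.9, 188.4, 35.2, 46.7], 0.81), ([291.0, 67.1, 98.1, 170.0], 0.28)]), ('cam_axis', [([293.3, 65.2, 97.5, 170.3], 0.82)]), ('nest', [([293.6, 69.7, 96.5, 164.9], 0.95)])]
brass px 331 350 128 132
((528.0723266601562, -21.172138214111328), (3.8369269371032715, 22.78579330444336), 85.0899429321289)
red 333.11764705882354 235.41176470588235 [[ 0.51636769 -0.12288564  0.105     ]]
bar 342.6281690140845 221.8056338028169 ((524.8220825195312, -109.5889892578125), (36.036048889160156, 15.562651634216309), 34.9293327331543)
```

View pics/w1c.png

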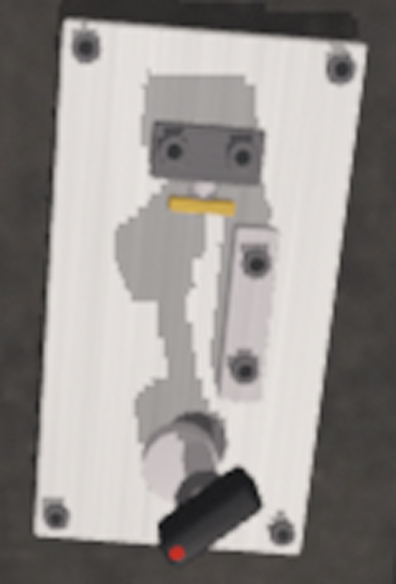

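```bash
python3 -m jog '[[1,-0.05,0,0,0,0,1],[1,-0.05,0,0,0,0,1],[1,-0.05,0,0,0,0,1],[1,-0.05,0,0,0,0,1],[1,-0.05,0,0,0,0,1],[1,-0.05,0,0,0,0,1],[1,-0.05,0,0,0,0,1],[1,-0.05,0,0,0,0,1],[1,-0.05,0,0,0,0,1],[1,-0.05,0,0,0,0,1],[1,0,0.5,0,0,0,1],[1,0,0.5,0,0,0,1],[1,0,0.5,0,0,0,1],[0,0,0,0,0,0,1]]'
python3 - <<'E'
from h import *
s=snap('wrist','w2.png');np.save('w2.npy',pts(s));p=pts(s)
q=p.reshape(-1,3);k=(q[:,2]>.046)&(q[:,2]<.056)&(abs(q[:,0]-.4936)<.035)&(abs(q[:,1]-.2607)<.055);q=q[k]
r=cv2.minAreaRect((q[:,:2]*1000).astype(np.float32));print(len(q),q.mean(0),r)
c=np.cov(q[:,:2].T);w,V=np.linalg.eigh(c);print('long axis',V[:,1],np.degrees(np.arctan2(V[1,1],V[0,1])))
st=env.sense();print(st['ee_pos'],np.degrees(np.arctan2(st['tool_rot'][1][0],st['tool_rot'][0][0])))
# rail check from w1 depth: top face band
p=np.load('w1.npy').reshape(-1,3);nest=np.array([.525,-.0603]);a=np.radians(-5.05)
R=np.array([[np.cos(a),-np.sin(a)],[np.sin(a),np.cos(a)]]);l=(p[:,:2]-nest)@R
k=(p[:,2]>.0255)&(p[:,2]<.029)&(l[:,0]>5)*0+((p[:,2]>.0255)&(p[:,2]<.029)&(l[:,0]>.005)&(l[:,0]<.04)&(abs(l[:,1])<.028))
x=l[k==1];print('rail inner local x pct',np.percentile(x[:,0],[1,5,50,95,99]).round(4))
k=(p[:,2]>.0245)&(p[:,2]<.0285)&(l[:,0]>.014)&(l[:,0]<.023)&(abs(l[:,1])<.06)
print('rail y',np.percentile(l[k][:,1],[1,3,50,97,99]).round(4))
k=(p[:,2]>.0255)&(p[:,2]<.03)&(abs(l[:,0])<.02)&(l[:,1]<.06)&(l[:,1]>.025)
print('anvil x,y',np.percentile(l[k],[2,10,50,90,98],axis=0).round(4))
k=(p[:,2]>.102)&(p[:,2]<.108)&(abs(l[:,0])<.04)&(l[:,1]<-.02)
print('knob top',k.sum(),p[k].mean(0),l[k].mean(0),cv2.minAreaRect((l[k]*1000).astype(np.float32)))
E
```

```text
time: 4.73
ee_pos: [0.4943, 0.1986, 0.2207]
tool_rot: [[0.006, 1.0, -0.003], [1.0, -0.006, 0.001], [0.001, -0.003, -1.0]]
force: [-0.4, 0.6, 0.2]
width: 0.998
1932 [0.49408447 0.26452181 0.05067461] ((494.08428955078125, 263.3725280761719), (74.96149444580078, 25.36464500427246), 88.05902862548828)
long axis [0.02885804 0.99958352] 88.34632655884717
[0.49495164 0.19663354 0.22158087] 89.60690821730529
rail inner local x pct [0.0136 0.0142 0.0207 0.0287 0.0293]
rail y [-0.0265 -0.0255  0.0074  0.0373  0.0384]
anvil x,y [[-0.0181  0.0263]
 [-0.0109  0.0317]
 [ 0.0032  0.046 ]
 [ 0.0176  0.0577]
 [ 0.0197  0.0595]]
knob top 322 [ 0.52827759 -0.10888896  0.10360033] [ 0.00754191 -0.04811184] ((7.442510604858398, -48.4040641784668), (34.836368560791016, 11.663498878479004), 42.71023941040039)
```

```bash
python3 - <<'E'
from h import *
for i in range(2):
    s=snap('wrist');p=pts(s)
    q=p.reshape(-1,3);k=(q[:,2]>.046)&(q[:,2]<.056)&(abs(q[:,0]-.4936)<.035)&(abs(q[:,1]-.2607)<.055);q=q[k]
    r=cv2.minAreaRect((q[:,:2]*1000).astype(np.float32));print(len(q),r,s['extrinsics'][:3,3])
    st=env.sense();print(st['ee_pos'],st['dq'].round(3) if hasattr(st['dq'],'round') else st['dq'],np.degrees(np.arctan2(st['tool_rot'][1][0],st['tool_rot'][0][0])))
E
```

```text
1919 ((494.06072998046875, 263.2879333496094), (75.18632507324219, 25.391281127929688), 88.09223175048828) [0.49589926 0.27340138 0.38356209]
[0.49564555 0.1951888  0.22224333] [ 0.023 -0.018  0.024 -0.006  0.     0.005  0.009] 89.49576900802427
1928 ((494.39715576171875, 263.14923095703125), (74.47628784179688, 24.99325180053711), 88.85896301269531) [0.49658335 0.27203347 0.38415293]
[0.49613221 0.19435473 0.22263972] [ 0.013 -0.012  0.01  -0.002  0.    -0.    -0.   ] 89.40503089878541
```

```bash
python3 -m jog '[[1,-0.1,0,0,0,0.22,0.8],[1,0,0.5,0,0,0,0.8],[1,0,1,0,0,0,0.8],[0.75,0,1,0,0,0,0.8],[0,0,1,0,0,0,0.8],[0,0,1,0,0,0,0.8],[0,0,1,0,0,0,0.8],[0,0,1,0,0,0,0.8],[0,0,0.5,0,0,0,0.8],[0,0,0,0,0,0,0.8],[0,0,0,0,0,0,0.8],[0,0,0,0,0,0,0.8],[0,0,0,0,0,0,0.8]]'
```

```text
time: 5.97
ee_pos: [0.4965, 0.2703, 0.084]
tool_rot: [[0.029, 1.0, 0.002], [1.0, -0.029, 0.001], [0.001, 0.002, -1.0]]
force: [-0.5, -0.9, -0.1]
width: 0.8
```

```bash
python3 -m jog '[[0,-0.1,1,0,0,0,0.6],[0,0,1,0,0,0,0.6],[0,0,0.7,0,0,0,0.6],[0,0,0.35,0,0,0,0.6],[0,0,0,0,0,0,0.6],[0,0,0,0,0,0,0.6],[0,0,0,0,0,0,0.2],[0,0,0,0,0,0,0],[0,0,0,0,0,0,0],[0,0,0,0,0,0,0],[0,0,0,0,0,0,0],[0,0,0,0,0,0,0],[0,0,0,0,0,0,0]]' 35
```

```text
time: 7.05
ee_pos: [0.4939, 0.2702, 0.0218]
tool_rot: [[0.029, 1.0, 0.001], [1.0, -0.029, 0.0], [0.0, 0.001, -1.0]]
force: [-0.2, -0.5, 3.6]
width: 0.287
```

```bash
python3 -m jog '[[0,0,-0.5,0,0,0,0],[0,0,-1,0,0,0,0],[0,0,-1,0,0,0,0],[0,0,-1,0,0,0,0],[0,0,-1,0,0,0,0],[0,0,-1,0,0,0,0],[0,0,-1,0,0,0,0],[-0.5,0,-1,0,0,0.66,0],[-1,0.3,-1,0,0,0,0],[-1,0.3,-1,0,0,0,0],[-1,0.3,-1,0,0,0,0],[-1,0.3,-1,0,0,0,0],[-1,0.3,0,0,0,0,0]]' 35 && python3 -m jog '[[-1,0.1,0,0,0,0,0],[-1,0.1,0,0,0,0,0],[-1,0.1,0,0,0,0,0],[-1,0.1,0,0,0,0,0],[-1,0.1,0,0,0,0,0],[-1,0.1,0,0,0,0,0],[-1,0.1,0,0,0,0,0],[-1,0.1,0,0,0,0,0],[-1,0.1,0,0,0,0,0],[-0.7,0.1,0,0,0,0,0],[-0.3,0,0,0,0,0,0],[0,0,0,0,0,0,0],[0,0,0,0,0,0,0],[0,0,0,0,0,0,0],[0,0,0,0,0,0,0],[0,0,0,0,0,0,0]]'
cat > fx.py <<'E'
from h import *
s=snap('wrist','w3.png');P=pts(s);np.save('w3.npy',P);im=s['image'];p=P.reshape(-1,3)
st=env.sense();print(st['ee_pos'],st['width'],np.round(st['dq'],3),np.degrees(np.arctan2(st['tool_rot'][1][0],st['tool_rot'][0][0])))
near=(abs(p[:,0]-.53)<.13)&(abs(p[:,1]+.06)<.14)
g=im.min(2).reshape(-1)
k=near&(p[:,2]>.008)&(p[:,2]<.016)
m=np.zeros(k.shape,np.uint8);m[k]=1;m=cv2.morphologyEx(m.reshape(400,640),cv2.MORPH_OPEN,np.ones((3,3),np.uint8))
n,L,S,C=cv2.connectedComponentsWithStats(m);i=1+np.argmax(S[1:,4]);b=p[(L==i).reshape(-1)]
r=cv2.minAreaRect((b[:,:2]*1000).astype(np.float32));print('bed',r,len(b))
ang=r[2] if r[1][0]>r[1][1] else r[2]-90
ang=(ang%180);a=np.radians(ang-90);print('yaw',np.degrees(a))
R=np.array([[np.cos(a),-np.sin(a)],[np.sin(a),np.cos(a)]]);c0=np.array(r[0])/1000
l=(p[:,:2]-c0)@R;Z=p[:,2]
k=near&(Z>.0255)&(Z<.029)&(l[:,0]>.005)&(l[:,0]<.035)&(l[:,1]<.03)&(l[:,1]>-.03);print('rail x',np.percentile(l[k][:,0],[1,3,5,95,99]).round(4))
# rail yaw: inner edge per slice
e=[(y,np.percentile(l[k&(abs(l[:,1]-y)<.003)][:,0],3)) for y in np.arange(-.02,.03,.006) if (k&(abs(l[:,1]-y)<.003)).sum()>5];print('rail slope deg',np.degrees(np.polyfit(*zip(*e),1)[0]),np.round([x for _,x in e],4))
k=near&(Z>.025)&(Z<.029)&(l[:,0]>.017)&(l[:,0]<.025)&(abs(l[:,1])<.06);print('rail y',np.percentile(l[k][:,1],[1,3,97,99]).round(4))
hs=cv2.cvtColor(im,cv2.COLOR_BGR2HSV).reshape(-1,3)
k=near&(hs[:,0]>15)&(hs[:,0]<32)&(hs[:,1]>120)&(Z>.015)&(Z<.04);print('brass',k.sum(),np.percentile(l[k],[3,50,97],axis=0).round(4).tolist(),np.median(Z[k]))
k=near&(Z>.102)&(Z<.108)&(l[:,1]<-.02);print('knob',k.sum(),p[k].mean(0),cv2.minAreaRect((l[k]*1000).astype(np.float32)))
rd=near&(im[...,2].astype(int)-im[...,1]>80).reshape(-1)&(im[...,1]<80).reshape(-1)&(Z>.09);print('red',l[rd].mean(0))
E
python3 fx.py
```

```text
time: 8.13
ee_pos: [0.5153, 0.1576, 0.2553]
tool_rot: [[0.086, 0.996, 0.004], [0.996, -0.086, 0.001], [0.001, 0.004, -1.0]]
force: [0.4, 0.5, -6.5]
width: 0.288
time: 9.47
ee_pos: [0.5172, -0.042, 0.2516]
tool_rot: [[0.085, 0.996, 0.0], [0.996, -0.085, 0.0], [0.0, 0.0, -1.0]]
force: [-0.5, -0.6, -7.6]
width: 0.291
[ 0.51719    -0.04227133  0.2515858 ] 0.29164565845962337 [ 0.003  0.001  0.004 -0.001 -0.     0.001  0.001] 85.09918084175156
bed ((526.3814697265625, -50.24806213378906), (189.74069213867188, 110.1341552734375), 85.2200927734375) 8018
yaw -4.7799072265625
rail x [0.0132 0.0133 0.0135 0.0282 0.0287]
rail slope deg -4.642565140546662 [0.0187 0.0152 0.0136 0.0135 0.0134 0.0133 0.0132 0.0132 0.0132]
rail y [-0.0341 -0.026   0.0457  0.0535]
brass 67 [[-0.0111, 0.0337], [-0.0003, 0.035], [0.0105, 0.0368]] 0.02749003650351428
knob 0 [nan nan nan] ((0.0, 0.0), (0.0, 0.0), 0.0)
red [nan nan]fx.py:20: RuntimeWarning: Mean of empty slice.
  k=near&(Z>.102)&(Z<.108)&(l[:,1]<-.02);print('knob',k.sum(),p[k].mean(0),cv2.minAreaRect((l[k]*1000).astype(np.float32)))
  ret = um.true_divide(
fx.py:21: RuntimeWarning: Mean of empty slice.
  rd=near&(im[...,2].astype(int)-im[...,1]>80).reshape(-1)&(im[...,1]<80).reshape(-1)&(Z>.09);print('red',l[rd].mean(0))
```

View pics/w3.png

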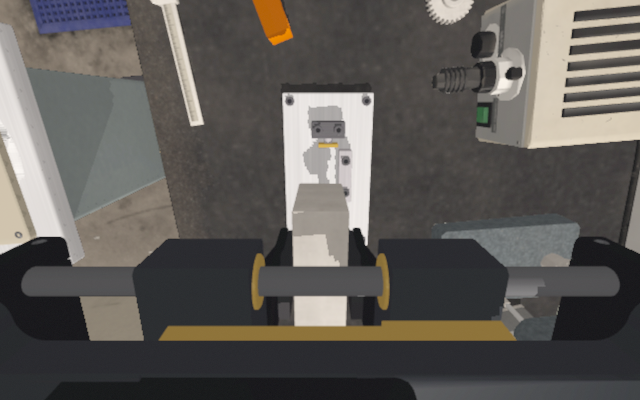

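```bash
python3 - <<'E'
from h import *
P=np.load('w3.npy');p=P.reshape(-1,3);st=env.sense();t=np.array(st['ee_pos']);R=np.array(st['tool_rot'])
q=(p-t)@R
k=(abs(q[:,0])<.06)&(abs(q[:,1])<.03)&(q[:,2]>-.05)&(q[:,2]<.04)&(q[:,0]>.015)
k2=k&(q[:,2]<-.024)&(q[:,2]>-.034);f=q[k2];print('top: n,z',len(f),np.median(f[:,2]),'x',np.percentile(f[:,0],[50,99,99.8]),'y',np.percentile(f[:,1],[1,50,99]))
k3=k&(q[:,2]>-.02)&(q[:,2]<.018);f=q[k3];print('end face x',np.percentile(f[:,0],[5,50,95]),'z by',np.polyfit(f[:,2],f[:,0],1),'zmax',np.percentile(q[k][:,2],99))
nest=np.array([.5262,-.0549]);a=np.radians(-4.9);ex=np.array([np.cos(a),np.sin(a)]);ey=np.array([-ex[1],ex[0]])
d=t[:2]-nest;print('tcp in nest',d@ex,d@ey,t[2])
E
```

```text
top: n,z 2099 -0.02872147897421007 x [0.02410906 0.03148537 0.03157223] y [-0.01210166  0.00042821  0.01258404]
end face x [0.03091076 0.03122027 0.03153487] z by [0.00048298 0.03122187] zmax 0.019012901113567515
tcp in nest -0.010055774143975385 0.01181290658448474 0.25158579827608646
```

```bash
python3 -m jog '[[-0.43,0.33,0,0,0,0,0],[0,0,1,0,0,0,0],[0,0,1,0,0,0,0],[0,0,1,0,0,0,0],[0,0,1,0,0,0,0],[0,0,1,0,0,0,0],[0,0,1,0,0,0,0],[0,0,1,0,0,0,0],[0,0,1,0,0,0,0],[0,0,0.7,0,0,0,0],[0,0,0.5,0,0,0,0],[0,0,0,0,0,0,0],[0,0,0,0,0,0,0],[0,0,0,0,0,0,0],[0,0,0,0,0,0,0],[0,0,0,0,0,0,0]]'
cat > where.py <<'E'
from h import *
st=env.sense();t=np.array(st['ee_pos']);nest=np.array([.5262,-.0549]);a=np.radians(-4.9);ex=np.array([np.cos(a),np.sin(a)]);ey=np.array([-ex[1],ex[0]])
d=t[:2]-nest;f=np.array(st['force']);print('t',round(st['time'],2),'tcp in nest mm',(d@ex*1e3).round(2),(d@ey*1e3).round(2),'z',(t[2]*1e3).round(2),'F nest',(f[:2]@ex).round(2),(f[:2]@ey).round(2),f[2].round(2),'M',np.round(st['moment'],2),'w',round(st['width'],4),'yaw',np.degrees(np.arctan2(st['tool_rot'][1][0],st['tool_rot'][0][0])).round(2))
E
python3 where.py
```

```text
time: 10.85
ee_pos: [0.5237, -0.0523, 0.0685]
tool_rot: [[0.087, 0.996, 0.002], [0.996, -0.087, -0.0], [-0.0, 0.002, -1.0]]
force: [0.9, -0.4, -7.2]
width: 0.293
t 10.85 tcp in nest mm -2.68 2.36 z 68.54 F nest 0.95 -0.35 -7.19 M [ 0.03 -0.07  0.01] w 0.2927 yaw 85.03
```

```bash
python3 -m jog '[[0.05,-0.06,1,0,0,0,0],[0,0,0.2,0,0,0,0],[0,0,0,0,0,0,0],[0,0,0,0,0,0,0],[0,0,0,0,0,0,0],[0,0,0,0,0,0,0]]'; python3 where.py; python3 -c "
from h import *
s=snap('wrist');cv2.imwrite('pics/w4.png',cv2.resize(s['image'][60:330,200:460],None,fx=2.2,fy=2.2))"
```

```text
time: 11.35
ee_pos: [0.5225, -0.0512, 0.0444]
tool_rot: [[0.087, 0.996, 0.001], [0.996, -0.087, -0.0], [-0.0, 0.001, -1.0]]
force: [-0.6, 0.5, -6.7]
width: 0.288
t 11.35 tcp in nest mm -3.97 3.38 z 44.39 F nest -0.68 0.4 -6.68 M [ 0.07 -0.08  0.01] w 0.2881 yaw 85.03
```

View pics/w4.png

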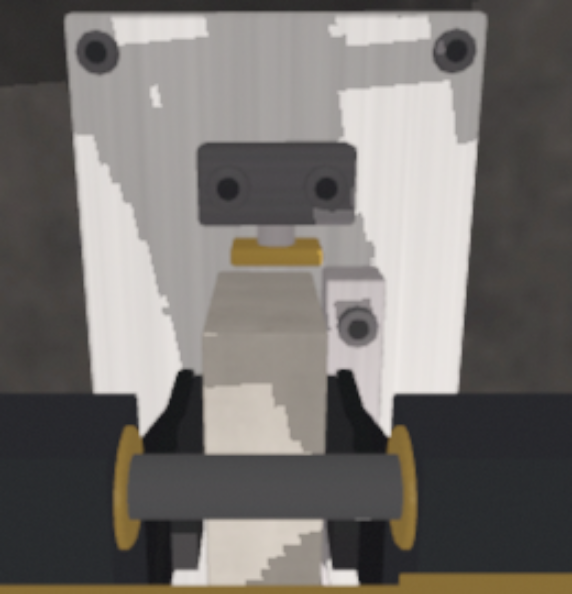

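The block is between the rail and the open side, with a few mm of gap to the brass (crop (275,250)). Lowering it to the bed.

```bash
python3 -m jog '[[0,0,0.3,0,0,0,0],[0,0,0.15,0,0,0,0],[0,0,0,0,0,0,0],[0,0,0,0,0,0,0],[0,0,0,0,0,0,0]]' >/dev/null; python3 where.py;  python3 -m jog '[[0,0,0.05,0,0,0,0],[0,0,0.02,0,0,0,0],[0,0,0,0,0,0,0],[0,0,0,0,0,0,0]]' >/dev/null; python3 where.py
```

```text
t 11.82 tcp in nest mm -4.74 3.39 z 34.4 F nest 0.9 0.07 -6.94 M [ 0.09 -0.1  -0.01] w 0.2905 yaw 85.03
t 12.15 tcp in nest mm -4.54 3.42 z 33.78 F nest -4.78 0.67 6.0 M [ 0.14  1.18 -0.03] w 0.2917 yaw 85.03
```

```bash
python3 -m jog '[[0,0.05,-0.03,0,0,0,0],[0,0.08,0,0,0,0,0],[0,0.05,0,0,0,0,0],[0,0,0,0,0,0,0],[0,0,0,0,0,0,0],[0,0,0,0,0,0,0]]' >/dev/null; python3 where.py;  python3 -m jog '[[0,0.03,0,0,0,0,0],[0,0.02,0,0,0,0,0],[0,0,0,0,0,0,0],[0,0,0,0,0,0,0]]' >/dev/null; python3 where.py
```

```text
t 12.65 tcp in nest mm -1.58 3.36 z 33.82 F nest -8.14 -0.27 4.38 M [ 0.16  1.53 -0.07] w 0.2913 yaw 85.03
t 12.98 tcp in nest mm -0.93 3.35 z 33.81 F nest -9.03 0.68 5.16 M [ 0.18  2.01 -0.08] w 0.2917 yaw 85.03
```

```bash
python3 -m jog '[[0,0,-0.03,0,0,0,0],[0,0,0,0,0,0,0],[0,0,0,0,0,0,0]]' >/dev/null; python3 where.py;  python3 -m jog '[[0,0.03,0,0,0,0,0],[0,0.02,0,0,0,0,0],[0,0,0,0,0,0,0],[0,0,0,0,0,0,0]]' >/dev/null; python3 where.py
```

```text
t 13.23 tcp in nest mm -0.48 3.32 z 33.9 F nest -3.58 -0.78 -5.79 M [0.14 0.8  0.12] w 0.2914 yaw 85.03
t 13.57 tcp in nest mm -0.37 3.31 z 33.92 F nest -8.14 0.63 -0.42 M [0.29 2.   0.15] w 0.2914 yaw 85.04
```

```bash
python3 -m jog '[[0,0,0,0,0,0,0.4],[0,0,0,0,0,0,0.5],[0,0,0,0,0,0,0.5],[0,0,0,0,0,0,0.5],[0,0,0,0,0,0,0.5],[0,0,0,0,0,0,0.5]]' ; python3 where.py;  python3 -m jog '[[0,0,-0.5,0,0,0,0.5],[0,0,-1,0,0,0,0.5],[0,0,-1,0,0,0,0.5],[0,0,-1,0,0,0,0.5],[0,0,-1,0,0,0,0.5],[0,0,-1,0,0,0,0.5],[0,0,-1,0,0,0,0.5],[-1,0,-1,0,0,0,0.5],[-1,0,-1,0,0,0,0.5],[-1,0,0,0,0,0,0.5],[-0.5,0,0,0,0,0,0.5],[0,0,0,0,0,0,0.5],[0,0,0,0,0,0,0.5],[0,0,0,0,0,0,0.5],[0,0,0,0,0,0,0.5],[0,0,0,0,0,0,0.5]]' >/dev/null; python3 where.py
cat > blk.py <<'E'
from h import *
s=snap('wrist','w5.png');P=pts(s);p=P.reshape(-1,3);nest=np.array([.5262,-.0549]);a=np.radians(-4.9);R=np.array([[np.cos(a),-np.sin(a)],[np.sin(a),np.cos(a)]])
l=(p[:,:2]-nest)@R;Z=p[:,2]
k=(abs(l[:,0])<.03)&(abs(l[:,1])<.055)&(Z>.058)&(Z<.068);print('block',k.sum(),np.median(Z[k]),cv2.minAreaRect((l[k]*1000).astype(np.float32)))
k=(l[:,0]>.008)&(l[:,0]<.04)&(abs(l[:,1])<.025)&(Z>.025)&(Z<.029);print('rail',np.percentile(l[k][:,0],[1,50,99]).round(4))
im=s['image'];hs=cv2.cvtColor(im,cv2.COLOR_BGR2HSV).reshape(-1,3)
k=(np.hypot(*l.T)<.06)&(hs[:,0]>15)&(hs[:,0]<32)&(hs[:,1]>120)&(Z>.015)&(Z<.04);print('brass',k.sum(),np.percentile(l[k],[3,50,97],axis=0).round(4).tolist())
k=(abs(l[:,0]-.007)<.03)&(abs(l[:,1]+.054)<.03)&(Z>.1)&(Z<.109);q=l[k]
if k.sum()>20: print('knob',k.sum(),np.median(Z[k]),p[k].mean(0),cv2.minAreaRect((q*1000).astype(np.float32)))
rd=(np.hypot(l[:,0],l[:,1]+.05)<.05)&(im[...,2].astype(int)-im[...,1]>80).reshape(-1)&(im[...,1]<80).reshape(-1)&(Z>.08);print('red',l[rd].mean(0)*1e3)
E
python3 blk.py
```

```text
time: 14.07
ee_pos: [0.528, -0.0516, 0.0347]
tool_rot: [[0.087, 0.996, 0.001], [0.996, -0.087, -0.0], [-0.0, 0.001, -1.0]]
force: [0.4, 0.3, -0.0]
width: 0.495
t 14.07 tcp in nest mm 1.52 3.4 z 34.69 F nest 0.33 0.33 -0.01 M [-0.01 -0.03 -0.02] w 0.4953 yaw 85.03
t 15.4 tcp in nest mm 0.81 -65.38 z 204.03 F nest -0.26 -0.22 -0.41 M [-0.01 -0.07  0.01] w 0.4969 yaw 85.13
block 2300 0.06267533115411289 ((-0.20798397064208984, -3.4569168090820312), (25.3922176361084, 74.7576904296875), 0.1503145396709442)
rail [0.0138 0.021  0.0284]
brass 90 [[-0.0113, 0.0382], [-0.0014, 0.0396], [0.0094, 0.0411]]
knob 569 0.1035268443056156 [ 0.52842851 -0.10869263  0.10336798] ((6.930750846862793, -54.04853057861328), (35.2960319519043, 12.400043487548828), 42.630462646484375)
red [ -3.48648206 -63.02616407]
```

View pics/w5.png

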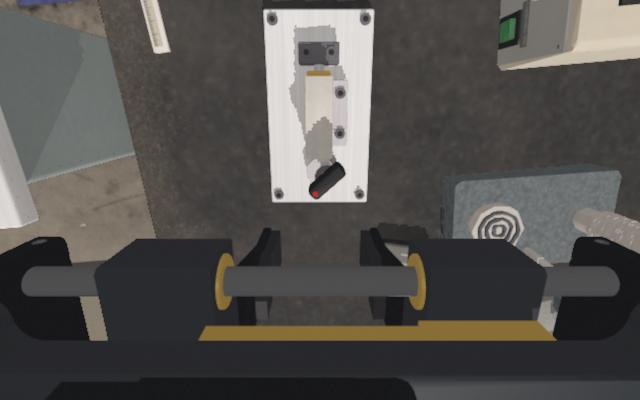

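```bash
python3 - <<'E'
from h import *
p=np.load('t1.npy').reshape(-1,3);d=np.hypot(p[:,0]-.5284,p[:,1]+.1087);k=(d<.16)&(p[:,2]>.12)&(p[:,2]<.4);print(k.sum(),p[k][:5],d[k].min() if k.any() else '',env.sense()['joint_pos'])
E
python3 -m jog '[[0,0,0,0,0,1,0.5],[0,0,0,0,0,1,0.5],[0,0,0,0,0,1,0.5],[0,0,0,0,0,1,0.5],[0,0,0,0,0,1,0.5],[0,0,0,0,0,1,0.5],[0,0,0,0,0,1,0.5],[0,0,0,0,0,1,0.5],[0,0,0,0,0,1,0.5],[0,0,0,0,0,0.5,0.5],[0,0,0,0,0,0,0.5],[0,0,0,0,0,0,0.5],[0,0,0,0,0,0,0.5]]' >/dev/null
cat > kn.py <<'E'
from h import *
st=env.sense();t=np.array(st['ee_pos']);R=np.array(st['tool_rot']);k=np.array([.5284,-.1087,t[2]]);d=R.T@(k-t);print('to knob, tool units',(d/.02).round(3),'z',t[2].round(4),'yaw',np.degrees(np.arctan2(R[1,0],R[0,0])).round(2),'F tool',(R.T@st['force']).round(2),'M tool',(R.T@st['moment']).round(3),'w',round(st['width'],3),'t',round(st['time'],2),'q7',round(st['joint_pos'][6],2))
E
python3 kn.py
```

```text
0 []  [ 0.52510811  0.17517127 -0.42618154  1.70627201  0.07510374  1.27665468
 -0.00254677]
to knob, tool units [ 0.653 -0.277  0.   ] z 0.2043 yaw 37.65 F tool [-0.07  0.21  0.44] M tool [ 0.011  0.014 -0.066] w 0.495 t 16.53 q7 -0.82
```

```bash
python3 -m jog '[[0.65,-0.28,0,0,0,0,0.4],[0,0,1,0,0,0,0.4],[0,0,1,0,0,0,0.4],[0,0,1,0,0,0,0.4],[0,0,0.8,0,0,0,0.4],[0,0,0.5,0,0,0,0.4],[0,0,0.1,0,0,0,0.4],[0,0,0,0,0,0,0.4],[0,0,0,0,0,0,0.4],[0,0,0,0,0,0,0.4]]' >/dev/null;python3 kn.py
```

```text
to knob, tool units [-0.014 -0.036 -0.   ] z 0.1175 yaw 37.54 F tool [0.13 0.38 0.16] M tool [-0.025  0.003 -0.052] w 0.401 t 17.37 q7 -0.88
```

```bash
python3 -m jog '[[-0.01,-0.03,1,0,0,0,0.4],[0,0,0.6,0,0,0,0.4],[0,0,0.38,0,0,0,0.4],[0,0,0,0,0,0,0.4],[0,0,0,0,0,0,0.4],[0,0,0,0,0,0,0.25],[0,0,0,0,0,0,0]]' 30 >/dev/null;python3 kn.py; python3 -m jog '[[0,0,0,0,0,0,0],[0,0,0,0,0,0,0],[0,0,0,0,0,0,0],[0,0,0,0,0,0,0],[0,0,0,0,0,0,0]]' 60 >/dev/null;python3 kn.py
```

```text
to knob, tool units [0.003 0.001 0.   ] z 0.0775 yaw 37.53 F tool [-0.04 -0.34 -0.18] M tool [ 0.01  -0.032 -0.039] w 0.318 t 17.95 q7 -0.89
to knob, tool units [ 0.007 -0.021 -0.   ] z 0.0774 yaw 37.51 F tool [-0.12  3.52 -3.02] M tool [-0.962  0.141 -0.011] w 0.203 t 18.37 q7 -0.89
```

```bash
python3 -m jog '[[0,0,0,0,0,0,0],[0,0,0,0,0,0,0],[0,0,0,0,0,0,0],[0,0,0,0,0,0,0]]' 60 >/dev/null;python3 kn.py
```

```text
to knob, tool units [ 0.006 -0.019 -0.   ] z 0.0773 yaw 37.51 F tool [ 1.16  5.78 -4.01] M tool [-1.243  0.115 -0.014] w 0.202 t 18.7 q7 -0.89
```

```bash
python3 -m jog '[[0,0,0,0,0,0,0.4],[0,0,0,0,0,0,0.4],[0,0,-0.35,0,0,0,0.4],[0,0,0,0,0,0,0.2],[0,0,0,0,0,0,0],[0,0,0,0,0,0,0],[0,0,0,0,0,0,0],[0,0,0,0,0,0,0],[0,0,0,0,0,0,0],[0,0,0,0,0,0,0]]' 60 >/dev/null;python3 kn.py
```

```text
to knob, tool units [ 0.03  -0.024 -0.   ] z 0.0836 yaw 37.49 F tool [1.11 4.53 4.19] M tool [-0.985  0.248 -0.017] w 0.13 t 19.53 q7 -0.89
```

```bash
python3 -m jog '[[0,0.03,0,0,0,0.2,0],[0,0,0,0,0,0.6,0],[0,0,0,0,0,0.6,0],[0,0,0,0,0,0.6,0],[0,0,0,0,0,0.6,0],[0,0,0,0,0,0.6,0],[0,0,0,0,0,0.6,0],[0,0,0,0,0,0.4,0],[0,0,0,0,0,0.2,0],[0,0,0,0,0,0.2,0]]' 60 >/dev/null;python3 kn.py;python3 -m jog '[[0,0,0,0,0,0.2,0],[0,0,0,0,0,0.2,0],[0,0,0,0,0,0.2,0],[0,0,0,0,0,0.2,0],[0,0,0,0,0,0.2,0],[0,0,0,0,0,0.2,0],[0,0,0,0,0,0.2,0],[0,0,0,0,0,0.2,0]]' 60 >/dev/null;python3 kn.py
```

```text
to knob, tool units [ 0.018 -0.04  -0.   ] z 0.0835 yaw 14.45 F tool [2.95 5.44 5.61] M tool [-0.931  0.538 -0.158] w 0.133 t 20.37 q7 -1.28
to knob, tool units [ 0.013 -0.045 -0.   ] z 0.0835 yaw 6.46 F tool [3.04 3.79 4.97] M tool [-0.814  0.709 -0.109] w 0.133 t 21.03 q7 -1.41
```

```bash
python3 -m jog '[[0,0,0,0,0,0.2,0],[0,0,0,0,0,0.2,0],[0,0,0,0,0,0.2,0],[0,0,0,0,0,0.2,0],[0,0,0,0,0,0.2,0],[0,0,0,0,0,0.2,0]]' 60 >/dev/null;python3 kn.py;python3 -m jog '[[0,0,0,0,0,0.2,0],[0,0,0,0,0,0.2,0],[0,0,0,0,0,0.2,0],[0,0,0,0,0,0.2,0],[0,0,0,0,0,0.2,0],[0,0,0,0,0,0.2,0]]' 60 >/dev/null;python3 kn.py;python3 -m jog '[[0,0,0,0,0,0.2,0],[0,0,0,0,0,0.2,0],[0,0,0,0,0,0.2,0],[0,0,0,0,0,0.2,0]]' 60 >/dev/null;python3 kn.py
```

```text
to knob, tool units [ 0.009 -0.05  -0.   ] z 0.0835 yaw 0.47 F tool [3.65 3.76 5.33] M tool [-0.803  0.734 -0.282] w 0.132 t 21.53 q7 -1.51
to knob, tool units [ 0.004 -0.051 -0.   ] z 0.0835 yaw -5.53 F tool [3.98 3.7  4.87] M tool [-0.727  0.835 -0.256] w 0.132 t 22.03 q7 -1.61
to knob, tool units [ 0.001 -0.056 -0.   ] z 0.0835 yaw -9.54 F tool [4.76 4.58 5.02] M tool [-0.757  0.913 -0.197] w 0.136 t 22.37 q7 -1.68
```

```bash
r(){ python3 kn.py | sed 's/.*yaw/yaw/'; }
python3 -m jog '[[0,0,0,0,0,0.2,0],[0,0,0,0,0,0.2,0]]' >/dev/null;r
python3 -m jog '[[0,0,0,0,0,0.2,0],[0,0,0,0,0,0.2,0]]' >/dev/null;r
python3 -m jog '[[0,0,0,0,0,0.2,0]]' >/dev/null;r
python3 -m jog '[[0,0,0,0,0,0.2,0]]' >/dev/null;r
python3 -m jog '[[0,0,0,0,0,0.2,0]]' >/dev/null;r
python3 -m jog '[[0,0,0,0,0,0.2,0]]' >/dev/null;r
```

```text
yaw -11.53 F tool [4.51 3.29 5.19] M tool [-0.64   0.947 -0.327] w 0.132 t 22.53 q7 -1.71
yaw -13.53 F tool [4.56 3.66 5.65] M tool [-0.593  0.887 -0.286] w 0.137 t 22.7 q7 -1.75
yaw -14.53 F tool [3.87 4.65 5.33] M tool [-0.678  0.938 -0.366] w 0.133 t 22.78 q7 -1.76
yaw -15.52 F tool [4.78 2.7  5.02] M tool [-0.614  1.009 -0.394] w 0.135 t 22.87 q7 -1.78
yaw -16.52 F tool [4.91 3.58 4.59] M tool [-0.658  1.001 -0.496] w 0.131 t 22.95 q7 -1.8
yaw -17.52 F tool [4.32 4.17 5.45] M tool [-0.688  0.919 -0.474] w 0.132 t 23.03 q7 -1.82
```

```bash
r(){ python3 kn.py | sed 's/.*yaw/yaw/'; }
python3 -m jog '[[0,0,0,0,0,0,0],[0,0,0,0,0,0,0]]' >/dev/null;r;python3 -m jog '[[0,0,0,0,0,0,0]]' >/dev/null;r
python3 -m jog '[[0,0,0,0,0,0,0.25],[0,0,0,0,0,0,0.4],[0,0,0,0,0,0,0.4],[0,0,0,0,0,0,0.4]]' >/dev/null;r
python3 -m jog '[[0,0,-0.5,0,0,0,0.4],[0,0,-1,0,0,0,0.4],[0,0,-1,0,0,0,0.4],[0,0,-1,0,0,0,0.4],[0,0,-1,0,0,0,0.4],[0,0,-1,0,0,-1,0.4],[0,0,-0.5,0,0,-1,0.4],[0,0,0,0,0,-1,0.4],[0,0,0,0,0,-1,0.4],[0,0,0,0,0,-1,0.4],[0,0,0,0,0,-1,0.4],[0,0,0,0,0,-1,0.4],[0,0,0,0,0,-1,0.4],[0,0,0,0,0,-1,0.4],[0,0,0,0,0,-1,0.4],[0,0,0,0,0,-1,0.4],[0,0,0,0,0,-1,0.4],[0,0,0,0,0,-1,0.4],[0,0,0,0,0,-1,0.4],[0,0,0,0,0,-1,0.4]]' >/dev/null
python3 -m jog '[[0,0,0,0,0,-1,0.4],[0,0,0,0,0,-1,0.4],[0,0,0,0,0,-1,0.4],[0,0,0,0,0,-1,0.4],[0,0,0,0,0,-1,0.4],[-1,0,0,0,0,-0.5,0.4],[-0.5,0,0,0,0,0,0.4],[0,0,0,0,0,0,0.4],[0,0,0,0,0,0,0.4],[0,0,0,0,0,0,0.4],[0,0,0,0,0,0,0.4],[0,0,0,0,0,0,0.4]]' >/dev/null;r
for i in 1 2 3; do python3 blk.py; done; python3 -c "
import cv2;i=cv2.imread('pics/w5.png');cv2.imwrite('pics/w6.png',cv2.resize(i[0:250,230:410],None,fx=2.4,fy=2.4,interpolation=cv2.INTER_CUBIC))"
```

```text
yaw -17.48 F tool [4.96 3.55 4.54] M tool [-0.688  0.967 -0.38 ] w 0.131 t 23.2 q7 -1.81
yaw -17.48 F tool [4.48 3.51 4.43] M tool [-0.639  0.954 -0.463] w 0.133 t 23.28 q7 -1.81
yaw -17.45 F tool [0.02 0.29 0.47] M tool [ 0.062 -0.081  0.027] w 0.345 t 23.62 q7 -1.81
yaw 85.06 F tool [-1.15  0.65 -0.14] M tool [-0.074  0.024 -0.015] w 0.402 t 26.28 q7 0.03
block 2431 0.06267421349924379 ((-0.3943195343017578, -0.3169746398925781), (25.0361328125, 74.5313491821289), 0.3169139325618744)
rail [0.0137 0.0208 0.0284]
block 2436 0.06270233547981671 ((-0.41553306579589844, -0.5381050109863281), (24.986087799072266, 74.55474090576172), 0.3621102571487427)
rail [0.0137 0.0208 0.0284]
block 2435 0.06271830461838485 ((-0.4126710891723633, -0.7478561401367188), (24.982906341552734, 74.4794921875), 0.3458625376224518)
rail [0.0136 0.0207 0.0283]Traceback (most recent call last):
  File "blk.py", line 7, in <module>
    k=(np.hypot(*l.T)<.06)&(hs[:,0]>15)&(hs[:,0]<32)&(hs[:,1]>120)&(Z>.015)&(Z<.04);print('brass',k.sum(),np.percentile(l[k],[3,50,97],axis=0).round(4).tolist())
                     
[... 912 characters left out ...]
(),np.percentile(l[k],[3,50,97],axis=0).round(4).tolist())
                                                                                                          ~~~~~~~~~~~~~^^^^^^^^^^^^^^^^^^^^^^^
IndexError: index -1 is out of bounds for axis 0 with size 0
Traceback (most recent call last):
  File "blk.py", line 7, in <module>
    k=(np.hypot(*l.T)<.06)&(hs[:,0]>15)&(hs[:,0]<32)&(hs[:,1]>120)&(Z>.015)&(Z<.04);print('brass',k.sum(),np.percentile(l[k],[3,50,97],axis=0).round(4).tolist())
                                                                                                          ~~~~~~~~~~~~~^^^^^^^^^^^^^^^^^^^^^^^
IndexError: index -1 is out of bounds for axis 0 with size 0
```

View pics/w6.png

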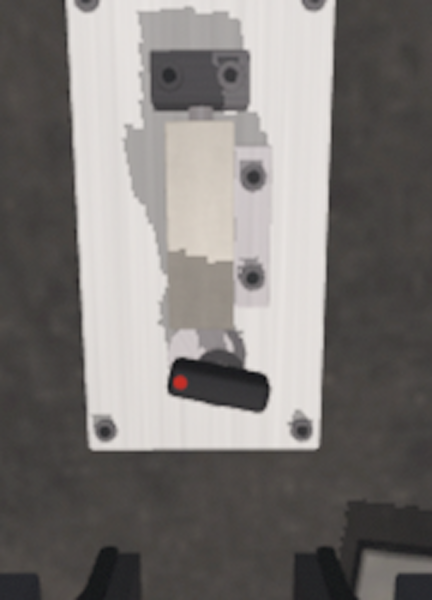

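```bash
python3 where.py
```

```text
t 26.43 tcp in nest mm 5.71 -83.43 z 203.76 F nest 0.74 -1.12 0.3 M [ 0.05 -0.03  0.02] w 0.3992 yaw 85.05
```

```bash
python3 -m jog '[[1,-0.385,0,0,0,0,0.5],[1,0,0,0,0,0,0.5],[1,0,0,0,0,0,0.5],[1,0,0,0,0,0,0.5],[0.34,0,0.5,0,0,0,0.5],[0,0,1,0,0,0,0.5],[0,0,1,0,0,0,0.5],[0,0,1,0,0,0,0.5],[0,0,0.5,0,0,0,0.5],[0,0,0,0,0,0,0.5],[0,0,0,0,0,0,0.5],[0,0,0,0,0,0,0.5],[0,0,0,0,0,0,0.5]]' >/dev/null; python3 where.py
```

```text
t 27.52 tcp in nest mm -1.11 2.9 z 124.94 F nest -0.11 0.32 0.34 M [ 0.04 -0.07 -0.03] w 0.5022 yaw 85.02
```

```bash
python3 -m jog '[[0.02,0,1,0,0,0,0.5],[0,0,1,0,0,0,0.5],[0,0,1,0,0,0,0.5],[0,0,0.7,0,0,0,0.5],[0,0,0.33,0,0,0,0.5],[0,0,0,0,0,0,0.5],[0,0,0,0,0,0,0.5],[0,0,0,0,0,0,0.5],[0,0,0,0,0,0,0.5],[0,0,0,0,0,0,0.5]]' >/dev/null; python3 where.py; python3 - <<'E'
from h import *
s=snap('wrist');c=cv2.resize(s['image'][60:330,200:460],None,fx=2.2,fy=2.2);cv2.imwrite('pics/w7.png',c)
o=cv2.imread('pics/w4.png')
z=lambda i,x:cv2.resize(i[130:280,x:x+180],None,fx=2.2,fy=3.6,interpolation=cv2.INTER_CUBIC)
cv2.imwrite('pics/cmp.png',np.hstack([z(o,190),z(c,190)]))
np.set_printoptions(linewidth=200)
K=s['intrinsics'];print(K[0,0])
for n,i in (('before',o),('after',c)):
    # gray profile through brass left of the post
    for x0 in (240,300): print(n,x0,i[205:285:2,x0:x0+14].mean(1).round()[:,[0,2]].astype(int).tolist())
E
```

```text
t 28.35 tcp in nest mm -1.29 3.34 z 44.06 F nest 0.09 0.49 -0.2 M [ 0.03 -0.05 -0.03] w 0.5016 yaw 85.02
320.72245083830165
before 240 [[74, 73], [74, 75], [75, 76], [74, 75], [73, 74], [72, 73], [72, 73], [72, 73], [72, 72], [75, 76], [124, 128], [154, 159], [157, 163], [157, 163], [157, 162], [147, 159], [116, 148], [74, 136], [50, 131], [50, 131], [49, 132], [51, 135], [53, 140], [54, 144], [55, 145], [54, 144], [54, 144], [54, 143], [54, 142], [63, 142], [95, 146], [138, 155], [155, 160], [140, 149], [125, 138], [122, 135], [122, 135], [122, 135], [123, 136], [124, 138]]
before 300 [[73, 73], [76, 76], [77, 77], [76, 77], [75, 76], [74, 75], [74, 74], [73, 73], [71, 71], [74, 75], [126, 130], [155, 160], [158, 164], [158, 164], [158, 164], [148, 160], [116, 149], [74, 137], [50, 132], [50, 132], [51, 133], [52, 136], [54, 142], [56, 147], [57, 148], [56, 147], [56, 146], [56, 145], [54, 144], [62, 143], [95, 146], [138, 156], [158, 163], [148, 156], [132, 144], [126, 139], [124, 137], [124, 137], [124, 138], [125, 139]]
after 240 [[72, 71], [73, 72], [73, 74], [72, 74], [71, 72],
[... 155 characters left out ...]
, [70, 130], [53, 130], [51, 136], [53, 142], [54, 143], [53, 142], [53, 141], [53, 140], [52, 140], [56, 139], [72, 137], [105, 136], [123, 137], [122, 135], [120, 134], [121, 135], [123, 137], [124, 138], [124, 139], [123, 138], [123, 137]]
after 300 [[71, 72], [71, 72], [72, 72], [72, 72], [71, 72], [71, 71], [70, 71], [70, 70], [69, 70], [73, 74], [125, 130], [154, 160], [157, 162], [157, 163], [154, 162], [139, 156], [112, 147], [89, 140], [82, 139], [78, 138], [75, 139], [71, 141], [69, 145], [70, 147], [69, 146], [73, 156], [78, 168], [79, 173], [82, 172], [94, 166], [112, 152], [121, 135], [120, 134], [120, 134], [121, 135], [122, 136], [124, 137], [124, 138], [124, 139], [125, 139]]
```

View pics/cmp.png

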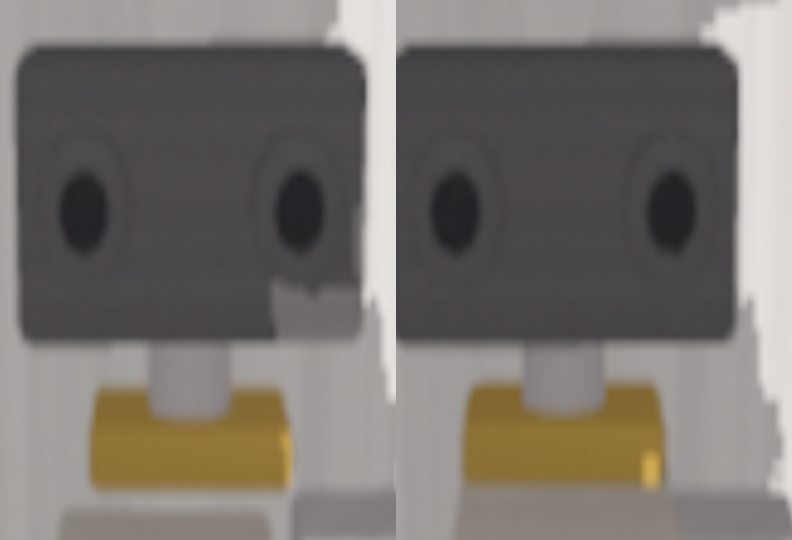

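```bash
python3 - <<'E'
from h import *
o=cv2.imread('pics/w4.png')[...,0].astype(float);c=cv2.imread('pics/w7.png')[...,0].astype(float)
def cross(i,x0,x1,a,b,lv):
    p=i[:,x0:x1].mean(1)
    r=[y+(p[y]-lv)/(p[y]-p[y+1]) for y in range(a,b) if (p[y]-lv)*(p[y+1]-lv)<0]
    return np.round(r,2)
for dx in (-9,-10,-11):
  for x0,x1 in ((238,248),(244,254),(300,312),(304,314)):
    print(dx,x0,'carriage',cross(o,x0,x1,215,235,115),cross(c,x0+dx,x1+dx,215,235,115),'brass back',cross(o,x0,x1,230,245,100),cross(c,x0+dx,x1+dx,230,245,100))
print(o[228:246,240:248].mean(1).round(),c[228:246,230:238].mean(1).round())
# horizontal post/brass template match
g=lambda f:cv2.imread('pics/'+f)
t=g('w4.png')[228:252,228:326];m=cv2.matchTemplate(g('w7.png')[215:265,205:335],t,cv2.TM_CCOEFF_NORMED);_,v,_,l=cv2.minMaxLoc(m);x,y=l
q=m[y-1:y+2,x];dy=(q[0]-q[2])/(2*(q[0]-2*q[1]+q[2]));print('brass',v,x+205-228,y+215-228+dy)
t=g('w4.png')[140:212,195:340];m=cv2.matchTemplate(g('w7.png')[130:222,175:350],t,cv2.TM_CCOEFF_NORMED);_,v,_,l=cv2.minMaxLoc(m);x,y=l
q=m[y-1:y+2,x];dy=(q[0]-q[2])/(2*(q[0]-2*q[1]+q[2]));print('carriage',v,x+175-195,y+130-140+dy)
E
```

```text
-9 238 carriage [224.75] [225.48] brass back [237.68] [236.26]
-9 244 carriage [224.57] [225.42] brass back [237.7] [236.22]
-9 300 carriage [224.58] [224.66] brass back [237.7] [236.22]
-9 304 carriage [224.56] [224.63] brass back [237.73] [236.25]
-10 238 carriage [224.75] [225.49] brass back [237.68] [236.3]
-10 244 carriage [224.57] [225.42] brass back [237.7] [236.21]
-10 300 carriage [224.58] [224.66] brass back [237.7] [236.21]
-10 304 carriage [224.56] [224.64] brass back [237.73] [236.24]
-11 238 carriage [224.75] [225.51] brass back [237.68] [236.36]
-11 244 carriage [224.57] [225.43] brass back [237.7] [236.21]
-11 300 carriage [224.58] [224.67] brass back [237.7] [236.2]
-11 304 carriage [224.56] [224.65] brass back [237.73] [236.23]
[156. 157. 157. 157. 157. 157. 156. 147. 139. 116.  93.  74.  57.  50.
  50.  50.  49.  48.] [148. 152. 153. 153. 152. 148. 141. 123. 106.  80.  53.  48.  48.  48.
  48.  48.  49.  49.]
brass 0.9896621108055115 -10 -1.1026065
carriage 0.9915911555290222 -11 -0.07208362
```

Comparing with the earlier image from the same pose, the brass has yielded about 0.4 mm, or roughly 6 N. The torque rise puts it at 6 to 13 N, so I'll add about 2.5° of turn.

```bash
python3 -m jog '[[0,0,-0.5,0,0,0,0.5],[0,0,-1,0,0,0,0.5],[0,0,-1,0,0,0,0.5],[0,0,-1,0,0,0,0.5],[0,0,-1,0,0,0,0.5],[-0.5,0,-1,0,0,0,0.5],[-1,0,-0.3,0,0,0,0.5],[-1,0,0,0,0,0.5,0.5],[-0.3,0,0,0,0,1,0.5],[0,0,0,0,0,1,0.5],[0,0,0,0,0,1,0.5],[0,0,0,0,0,1,0.5],[0,0,0,0,0,1,0.5],[0,0,0,0,0,1,0.5],[0,0,0,0,0,1,0.5],[0,0,0,0,0,1,0.5],[0,0,0,0,0,1,0.5],[0,0,0,0,0,1,0.5],[0,0,0,0,0,1,0.5],[0,0,0,0,0,1,0.5]]' >/dev/null; python3 -m jog '[[0,0,0,0,0,1,0.4],[0,0,0,0,0,1,0.4],[0,0,0,0,0,1,0.4],[0,0,0,0,0,1,0.4],[0,0,0,0,0,1,0.4],[0,0,0,0,0,1,0.4],[0,0,0,0,0,1,0.4],[0,0,0,0,0,1,0.4],[0,0,0,0,0,0,0.4],[0,0,0,0,0,0,0.4],[0,0,0,0,0,0,0.4]]' >/dev/null;python3 kn.py
```

```text
to knob, tool units [ 0.455 -0.079 -0.   ] z 0.159 yaw -17.38 F tool [-0.61  0.17  0.24] M tool [ 0.042 -0.085 -0.018] w 0.4 t 30.98 q7 -1.79
```

```bash
python3 -m jog '[[0.45,0,0,0,0,0,0.4],[0,0,1,0,0,0,0.4],[0,0,1,0,0,0,0.4],[0,0,1,0,0,0,0.4],[0,0,0.5,0,0,0,0.4],[0,0,0.27,0,0,0,0.4],[0,0,0,0,0,0,0.4],[0,0,0,0,0,0,0.4],[0,0,0,0,0,0,0.4]]' >/dev/null;python3 kn.py; python3 -m jog '[[0,0,0,0,0,0,0.2],[0,0,0,0,0,0,0],[0,0,0,0,0,0,0],[0,0,0,0,0,0,0],[0,0,0,0,0,0,0],[0,0,0,0,0,0,0]]' 60 >/dev/null;python3 kn.py
```

```text
to knob, tool units [-0.044 -0.052 -0.   ] z 0.0849 yaw -17.46 F tool [-1.15 -0.3  -0.05] M tool [ 0.033 -0.043 -0.023] w 0.396 t 31.73 q7 -1.81
to knob, tool units [-0.006 -0.063 -0.   ] z 0.084 yaw -17.45 F tool [ 0.06  1.31 -1.96] M tool [-0.097 -0.183 -0.246] w 0.131 t 32.23 q7 -1.81
```

```bash
r(){ python3 kn.py | sed 's/.*yaw/yaw/'; }
python3 -m jog '[[0,0,0,0,0,0.1,0]]' >/dev/null;r
python3 -m jog '[[0,0,0,0,0,0.1,0]]' >/dev/null;r
python3 -m jog '[[0,0,0,0,0,0.1,0]]' >/dev/null;r
python3 -m jog '[[0,0,0,0,0,0.1,0]]' >/dev/null;r
python3 -m jog '[[0,0,0,0,0,0.1,0]]' >/dev/null;r
python3 -m jog '[[0,0,0,0,0,0,0]]' >/dev/null;r
python3 -m jog '[[0,0,0,0,0,0,0]]' >/dev/null;r
```

```text
yaw -17.96 F tool [-0.68  0.26 -3.55] M tool [-0.145 -0.31  -0.363] w 0.138 t 32.32 q7 -1.82
yaw -18.5 F tool [-0.92  1.28 -3.27] M tool [-0.166 -0.294 -0.474] w 0.134 t 32.4 q7 -1.83
yaw -19.01 F tool [-1.41  1.38 -5.1 ] M tool [-0.247 -0.396 -0.494] w 0.133 t 32.48 q7 -1.84
yaw -19.52 F tool [-3.13  1.66 -5.37] M tool [-0.287 -0.447 -0.522] w 0.135 t 32.57 q7 -1.84
yaw -20.01 F tool [-2.24  1.57 -5.2 ] M tool [-0.361 -0.415 -0.559] w 0.132 t 32.65 q7 -1.85
yaw -20.03 F tool [-1.27  1.44 -5.11] M tool [-0.3   -0.438 -0.485] w 0.133 t 32.73 q7 -1.85
yaw -20.0 F tool [-2.41  1.37 -5.72] M tool [-0.324 -0.425 -0.54 ] w 0.133 t 32.82 q7 -1.85
```

```bash
python3 -m jog '[[0,0,0,0,0,0,0.25],[0,0,0,0,0,0,0.4],[0,0,0,0,0,0,0.4],[0,0,-0.5,0,0,0,0.4],[0,0,-1,0,0,0,0.4],[0,0,-1,0,0,0,0.4],[0,0,-1,0,0,0,0.4],[0,0,-1,0,0,-1,0.4],[0,0,0,0,0,-1,0.4],[0,0,0,0,0,-1,0.4],[0,0,0,0,0,-1,0.4],[0,0,0,0,0,-1,0.4],[0,0,0,0,0,-1,0.4],[0,0,0,0,0,-1,0.4],[0,0,0,0,0,-1,0.5],[0,0,0,0,0,-1,0.5],[0,0,0,0,0,-1,0.5],[0,0,0,0,0,-1,0.5],[0,0,0,0,0,-1,0.5],[0,0,0,0,0,-1,0.5]]' >/dev/null
python3 -m jog '[[0,0,0,0,0,-1,0.5],[0,0,0,0,0,-1,0.5],[0,0,0,0,0,-1,0.5],[0,0,0,0,0,-1,0.5],[0,0,0,0,0,-1,0.5],[0,0,0,0,0,-1,0.5],[0,0,0,0,0,-1,0.5],[0,0,0,0,0,-1,0.5],[0.5,-0.3,0,0,0,0,0.5],[1,0,0,0,0,0,0.5],[1,0,0,0,0,0,0.5],[0.4,0,0,0,0,0,0.5],[0,0,0,0,0,0,0.5],[0,0,0,0,0,0,0.5],[0,0,0,0,0,0,0.5],[0,0,0,0,0,0,0.5]]' >/dev/null; python3 where.py
```

```text
t 35.82 tcp in nest mm 0.57 2.11 z 173.74 F nest 0.01 -0.1 0.02 M [-0.01 -0.08 -0.  ] w 0.5006 yaw 84.9
```

```bash
python3 -m jog '[[0.06,-0.09,1,0,0,0,0.5],[0,0,1,0,0,0,0.5],[0,0,1,0,0,0,0.5],[0,0,1,0,0,0,0.5],[0,0,1,0,0,0,0.5],[0,0,0.8,0,0,0,0.5],[0,0,0.45,0,0,0,0.5],[0,0,0.22,0,0,0,0.5],[0,0,0,0,0,0,0.5],[0,0,0,0,0,0,0.5],[0,0,0,0,0,0,0.5],[0,0,0,0,0,0,0.5],[0,0,0,0,0,0,0.5],[0,0,0,0,0,0,0.5]]' >/dev/null; python3 where.py; python3 - <<'E'
from h import *
s=snap('wrist');c=cv2.resize(s['image'][60:330,200:460],None,fx=2.2,fy=2.2);cv2.imwrite('pics/w8.png',c)
g=lambda f:cv2.imread('pics/'+f)
def cross(i,x0,x1,a,b,lv):
    p=i[:,x0:x1,0].astype(float).mean(1)
    return np.round([y+(p[y]-lv)/(p[y]-p[y+1]) for y in range(a,b) if (p[y]-lv)*(p[y+1]-lv)<0],2)
for f in ('w4.png','w7.png','w8.png'):
    i=g(f);t=g('w4.png')[140:212,195:340];m=cv2.matchTemplate(i[130:222,175:350],t,cv2.TM_CCOEFF_NORMED);_,v,_,l=cv2.minMaxLoc(m);x,y=l
    q=m[y-1:y+2,x];dy=(q[0]-q[2])/(2*(q[0]-2*q[1]+q[2]));X=x-20
    print(f,'carriage',X,round(y-10+dy,2),[ (cross(i,a+X,b+X,215,235,115),cross(i,a+X,b+X,230,245,100)) for a,b in ((244,254),(300,312))])
o=g('w4.png');z=lambda i,x:cv2.resize(i[130:280,x:x+180],None,fx=2.1,fy=3.6,interpolation=cv2.INTER_CUBIC)
cv2.imwrite('pics/cmp2.png',np.hstack([z(g('w7.png'),190),z(c,190)]))
E
```

```text
t 36.98 tcp in nest mm -0.89 4.62 z 44.83 F nest -0.55 0.52 -0.63 M [-0.05 -0.08  0.02] w 0.502 yaw 85.03
w4.png carriage 0 -0.06 [(array([224.57]), array([237.7])), (array([224.58]), array([237.7]))]
w7.png carriage -11 -0.07 [(array([225.43]), array([236.21])), (array([224.67]), array([236.2]))]
w8.png carriage -12 4.53 [(array([229.83]), array([239.22])), (array([229.08]), array([239.24]))]
```

View pics/cmp2.png

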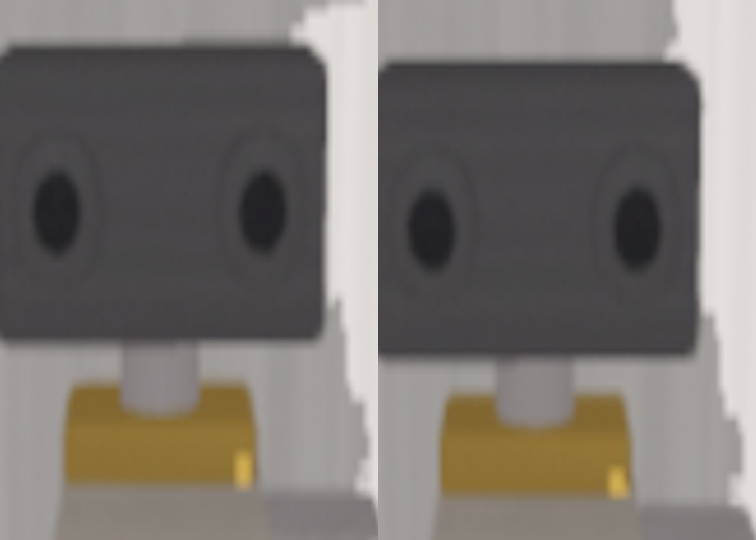

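Measured against the carriage, the brass has now yielded about 0.8 mm, or roughly 12 N. The extra 5.5 N matches the 2.5° of turn I added. Next I'll retreat, do a last check and hand in.

```bash
python3 -m jog '[[0,0,-0.3,0,0,0,0.5],[0,0,-1,0,0,0,0.5],[0,0,-1,0,0,0,0.5],[0,0,-1,0,0,0,0.5],[0,0,-1,0,0,0,0.5],[0,0,-1,0,0,0,0.5],[0,0,-1,0,0,0,0.5],[-1,0,-1,0,0,0,0.5],[-1,0,-0.5,0,0,0,0.5],[-1,0,0,0,0,0,0.5],[-0.5,0,0,0,0,0,0.5],[0,0,0,0,0,0,0.5],[0,0,0,0,0,0,0.5],[0,0,0,0,0,0,0.5],[0,0,0,0,0,0,0.5],[0,0,0,0,0,0,0.5]]' >/dev/null; sed -i '/brass/d' blk.py; sed -i 's/^im=/im=s["image"];im=/' blk.py; sed -i 's/^rd=/im=s["image"];rd=/' blk.py; python3 blk.py; python3 where.py; python3 -c "
from bench import env; print(env.job_done())"
```

```text
block 2349 0.06271644396770681 ((-0.15737342834472656, -0.23552703857421875), (25.429948806762695, 73.60428619384766), 0.32579946517944336)
rail [0.0145 0.0217 0.0285]
knob 588 0.10346040364108766 [ 0.52815614 -0.10878135  0.10332712] ((6.780569076538086, -54.18134307861328), (12.036979675292969, 36.04457092285156), 76.92829895019531)
red [ -6.71372298 -50.77094186]
t 38.42 tcp in nest mm -1.29 -64.4 z 200.19 F nest -0.03 0.68 0.52 M [0.02 0.01 0.02] w 0.503 yaw 85.11
the job is handed in; nothing more can be done
None
```

The block is clamped in the fixture and the job was handed in at about 38 s. No verdict was reported, so the figures below are my own measurements.

**What I did:** I stood the grey block in the fixture, slid it against the side rail and let go with the cam still open. I then turned the knob clockwise in two goes, checking the clamping force in between, and moved the arm clear.

**Last checks:**
- **Block position:** it stands upright on the bed, its top at the right height. In the nest frame it is at x ≈ -0.2 mm and y ≈ -0.2 mm (about -0.5 mm allowing for the camera offset), and 0.3° off parallel to the rail.
- **Knob:** the red dot puts the joint at about 1.07 rad.
- **Clamping force:** comparing pictures before and after, the brass anvil has yielded about 0.8 mm, so roughly 12 ± 2 N.
- **Arm:** clear of everything, with about zero force on the wrist.

**What disagreed or went wrong:**
- **Torque reading:** the knob torque is a much looser guide to the force. The final reading of about 0.5 N m fits anything from 10 to 19 N, and the first stop read 6 to 13 N against about 6 N from the pictures. I went by the anvil movement.
- **First grip on the knob:** it caught the collar under the bar at about 17 mm wide. I raised the gripper 7 mm and gripped the bar properly.
- **Bystanders:** I did not measure the gear, ring gauge or flange again afterwards. No move was planned near them.

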